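Snap a rolling pin into its spring-clip stand

ROBOT

A 6-joint arm with a two-finger parallel gripper is mounted at the origin on a cart in front of the work surface, level with it; the furniture and walls round the work are solid. World frame = base frame: x ahead of the robot, y to its left, z up, the work surface at z = 0. Lengths are in m, angles in rad, forces in N, time in s.
With the tool pointing down it reaches from about 0.35 to 0.775 m from the base axis. Payload 5.5 kg.
Tool frame: the origin (TCP) lies on the centre line of the jaws, within the pads' length; the fingertips stand 11 mm ahead of it and the grasp point (between the pads) lies 8 mm behind it; z points along the fingers, y is the direction in which the jaws open and shut (so a half turn about z gives the same grasp; the last joint's range is limited). The gripper opens to 85 mm and grips with 20 to 120 N. Pads are 22 mm wide; open, the fingers measure 114 mm over their backs; the gripper's body (76 mm by 85 mm) begins 54 mm behind the grasp point. The pads swing forward as they close: fully open they stand 13 mm farther back than shut.
Start: joints at [1.022, 0.313, 0.046, 1.304, 0, 1.431], TCP at [0.229, 0.528, 0.242] pointing down, gripper open.
Joint ranges: [-2.76, 2.76], [-0.86, 1.69], [-1.03, 1.26], [-2.2, 2.34], [-1.47, 1.5], [-3.14, 3.14]. Speed limits (rad/s): [2.57, 2.57, 3.14, 3.14, 3.14, 3.14].

INTERFACE

Orientations are given as a unit quaternion [w, x, y, z].
In Python, from workcell import env, imaging, order gives the robot as it stands. The module is installed in compiled form; this text tells all that it offers.
- The arm moves only by the tool move_arm, never from a script. Its argument "deltas" is one flat list of numbers, 7 for each row, row after row: the gripper's target within -1 to 1 (shut at 1, half-way at 0, fully open at -1), then the shift along the tool's x, y, z in m, then the turn, a rotation vector about the tool's x, y, z in degrees. In form: [jaw, tx, ty, tz, ax, ay, az, jaw, tx, ty, tz, ax, ay, az, ...]. A call has 1 to 10 rows; each row shifts and turns the commanded pose from where the row before left it, along the tool's axes as they then stand; what a row does not reach is not made up. A row lasts 1/8 s, in which the tool goes at most 62.5 mm and 10.7 degrees, less where a joint would pass 70% of its speed; a pose out of reach is approached as far as the arm can. A call is refused whole if a number of a shift passes 0.0625 or a number of a turn 10.7, either way. A call with a gripper value outside its range is refused whole. The fingers move at their own pace and stop on an object; "squeeze" is the grip in N (left out, the last holds). Time passes only in rows, so rows that do not move let the fingers close. It gives the time, the measured TCP pose, the force and the opening at its end, in the units of the state.
- env.get_state(): the state, without advancing time (a new reading comes with each control period).
- imaging.read_camera(name): name is "scene" or "top" or "wrist"; returns a dict with "img" (480x640x3 uint8, red, green, blue), "z_map" (480x640 float32, m along the optical axis (not along the pixel's ray), 0 where there is no reading), "fx", "fy", "cx", "cy" (pixels), "rvec" (rotation vector, rad) and "tvec" (3), from world to camera coordinates, as OpenCV has them. Camera axes: x right, y down, z forward; pixel columns grow to the right and rows downward; lengths in m; the calibration is good to about 2 mm. A picture is of the moment at which its call begins.
- order.hand_in(): hands the job in, once; it reports no verdict.
Trained networks look in a picture, given as the dict that the camera call returned (one of the last four; its "shot" number tells which), for a name from the list of things; names that differ only in an ending like _2 or _b are one class to them, and where a whole thing is asked for, a point or a joint stands for the part that bears it (a point fixed in the world has none). Each returns a list of dicts, best first, with "confidence" (0 to 1); they miss things now and then, are a little off and sometimes report something else, mostly with a low value. They report only what shows in the picture. A call takes as long as a camera call.
- imaging.recognise(picture, thing): "centre" ([column, row] in pixels, amid what is visible of it).
- imaging.cut_out(picture, thing): "mask" (480x640 bool, what is visible of it) and "centre" ([column, row] in pixels, amid what is visible of it).
The state is a dict: "clock": time; "joint_pos": joint angles; "qvel": joint speeds; "tau": joint torques, N m; "tcp_pos": TCP position; "orientation": TCP orientation; "wrist_force": force on the tool from outside, world axes, zero at the start; "ft_torque": the same for the moment, N m; "finger_gap": finger opening in m.
Only numpy, scipy, OpenCV 4.12 (cv2) and the standard library are available. Lean on these libraries where they do the work, as an engineer would, in place of code of your own. Each camera call takes 0.05 s, during which the arm holds its last target.

TASK

Put the small wooden rolling pin away in its stand: pick it up, lay it level between the two spring clips and press it straight down by feel until both clips have snapped over its ends and it is fully home in the saddles, then let go of it and leave it there. The height of the clip bracket is set differently each time, so feel for the seat: press only as firmly as the snap needs and do not force the pin against the stand or push the stand with the gripper. Leave the other things on the table where they are.

Things in the scene. Friction and masses are not known exactly. Their poses are not given: they have to be found in the camera images.
- pin_center (a point): centre of the rolling pin: a brown wooden round bar lying loose on the table, 180 mm long, 32 mm thick, 0.1 to 0.2 kg, its centre 16 mm above what it lies on. The last 10 mm of each end are chamfered at 45 degrees to a 12 mm end face. Local y = along the pin; same either way round, may roll about y. Grip it across its middle from above
- pin: the whole rolling pin: its origin lies on its surface half-way along, 16 mm off its axis (grasp at the centre given above)
- stand: stand for the pin, fixed on the table: dark wooden foot 100 x 250 x 16 mm, two short posts with black thumbscrews, on them a steel bracket (plate 50 x 212 mm) with two grey V saddles 60 mm either side of the middle and an upright spring clip at each end. Origin: centre of the foot's underside; z up, y from clip to clip. The pin goes in from above, along y, centred on the origin
- seat_low (a point): where the seated pin's centre would be with the bracket at its lowest: 90 mm above the stand's origin, on the fixed stand. The bracket really stands 0 to 36 mm higher, differently each run and not measured: find it by feel. Its plate lies 9 mm below the seated pin's underside. More than 34 N between pin and stand, or 15 N of gripper on stand, is forcing it; a push of 12 N is enough
- clip_left (a joint): spring clip at the stand's +y end: a 22 mm wide smooth steel leaf, hinged at its foot. Value = outward lean, rad: 0 empty, about 0.24 while the pin's end squeezes past, 0.07 to 0.15 with the pin seated and the lip over the end's upper chamfer. The two lips are 163 mm apart, 11 mm above the seated pin's centre; above them the leaves flare to 181 mm apart, 15 mm higher
- clip_right (a joint): the like spring clip at the stand's -y end, same values. The pin first touches the flares with its centre about 30 mm above its seat. Spreading both clips takes about 5 to 11 N down; about 5 mm above the seat the ends slip under the lips, the push vanishes and the clips pull the pin down; in the saddles the force then rises steeply
- mug: bystander, to be left where it is: white mug, 89 x 118 x 88 mm high with its handle; origin at the centre of its underside
- mortar: bystander, to be left where it is: olive-wood mortar, 93 mm across, 63 mm high; origin at the centre of its underside
- jug: bystander, to be left where it is: clear measuring jug, 120 x 169 x 135 mm high with its handle; origin at the centre of its underside
- chest: bystander, to be left where it is: small wooden spice chest, 69 x 90 x 60 mm high; origin at the centre of its underside

How it is judged:
By the outcome, as a careful person would: the job done as asked, in the order asked, and still so for the second after the job is handed in, with the robot touching nothing.
It also fails if it takes over 45 s, if anything falls off the work surface, if the arm or the gripper's body presses on something with over 40 N, if the wrist force passes 120 N, or if a joint passes its speed limit or range.

## Working session

There is one attempt and no reset: what is moved stays moved. The work goes in short steps, Python scripts to look and compute and a tool call to move; the robot and the scene stay as the last step left them, time stands still between calls to the robot, and variables do not carry over. Pictures are saved under pics/ and viewed, and the job is handed in when it is done.

Besides the shell and the picture viewer there is one more tool, called by a JSON object that holds its "op" and its "data", one argument or row to a line. move_arm: Moves the arm, as the interface text tells. Its arguments: {"type":"object","properties":{"deltas":{"type":"array"},"squeeze":{"type":"number"}},"required":["deltas"]}

```bash
mkdir -p pics
cat > h.py <<'E'
import numpy as np, cv2
from workcell import env, imaging, order
def shot(name, fn=None):
    p=imaging.read_camera(name)
    if fn: cv2.imwrite('pics/'+fn, p['img'][:,:,::-1])
    return p
def world(p, uv, z=None):
    uv=np.atleast_2d(uv).astype(int)
    if z is None: z=p['z_map'][uv[:,1],uv[:,0]]
    c=np.stack([(uv[:,0]-p['cx'])/p['fx']*z,(uv[:,1]-p['cy'])/p['fy']*z,z],1)
    R=cv2.Rodrigues(np.array(p['rvec'],float))[0]
    return (c-np.array(p['tvec']).ravel())@R
def cloud(p,mask):
    r,c=np.nonzero(mask&(p['z_map']>0))
    return world(p,np.stack([c,r],1))
E
python3 - <<'E'
from h import *
s=env.get_state(); print(s['clock'],s['tcp_pos'],s['orientation'],s['finger_gap'],s['wrist_force'])
for n in ['scene','top']:
    p=shot(n,n+'0.png')
    for t in ['pin','stand','mug','mortar','jug','chest']:
        for d in imaging.cut_out(p,t)[:2]:
            w=cloud(p,d['mask'])
            print(n,t,round(d['confidence'],2),np.round(d['centre']),len(w),np.round(np.percentile(w,[2,50,98],axis=0),3).tolist() if len(w) else '')
E
```

```text
0.0 [0.22830787 0.52720314 0.2414148 ] [-3.13474477e-04  2.02965425e-01  9.79185487e-01 -8.49042861e-04] 0.08547955814759214 [ 0.10024547  0.1338571  -0.85137167]
scene pin 0.61 [295. 217.] 389 [[0.513, 0.084, 0.007], [0.524, 0.162, 0.025], [0.542, 0.247, 0.035]]
scene stand 0.59 [394. 252.] 2239 [[0.519, -0.312, 0.005], [0.565, -0.2, 0.017], [0.609, -0.08, 0.105]]
scene mug 0.68 [492. 264.] 957 [[0.6, -0.52, 0.006], [0.621, -0.477, 0.056], [0.692, -0.432, 0.088]]
scene mortar 0.59 [466. 307.] 847 [[0.382, -0.513, 0.004], [0.439, -0.471, 0.042], [0.467, -0.432, 0.065]]
scene jug 0.74 [230. 167.] 1380 [[0.545, 0.451, -0.748], [0.595, 0.505, 0.089], [1.36, 1.158, 0.133]]
scene jug 0.5 [298. 219.] 446 [[0.514, 0.084, -0.752], [0.525, 0.168, 0.024], [1.247, 0.702, 0.035]]
scene chest 0.79 [419. 343.] 1082 [[0.216, -0.459, -0.269], [0.253, -0.416, 0.052], [0.416, -0.361, 0.063]]
top pin 0.88 [274. 224.] 375 [[0.518, 0.089, 0.017], [0.53, 0.166, 0.029], [0.547, 0.253, 0.038]]
top stand 0.87 [376. 210.] 1792 [[0.526, -0.303, 0.009], [0.566, -0.186, 0.026], [0.627, -0.074, 0.113]]
top mug 0.69 [458. 189.] 588 [[0.605, -0.518, 0.005], [0.656, -0.485, 0.047], [0.69, -0.433, 0.09]]
top mortar 0.8 [461. 253.] 602 [[0.385, -0.533, -0.264], [0.433, -0.481, 0.04], [0.476, -0.429, 0.069]]
top jug 0.9 [170. 199.] 1388 [[0.549, 0.446, -0.0], [0.622, 0.529, 0.073], [0.661, 0.574, 0.136]]
top jug 0.36 [271. 224.] 380 [[0.517, 0.089, 0.018], [0.531, 0.18, 0.029], [0.546, 0.255, 0.038]]
top chest 0.87 [445. 298.] 606 [[0.221, -0.458, -0.0], [0.267, -0.405, 0.057], [0.313, -0.365, 0.067]]
```

View pics/scene0.png

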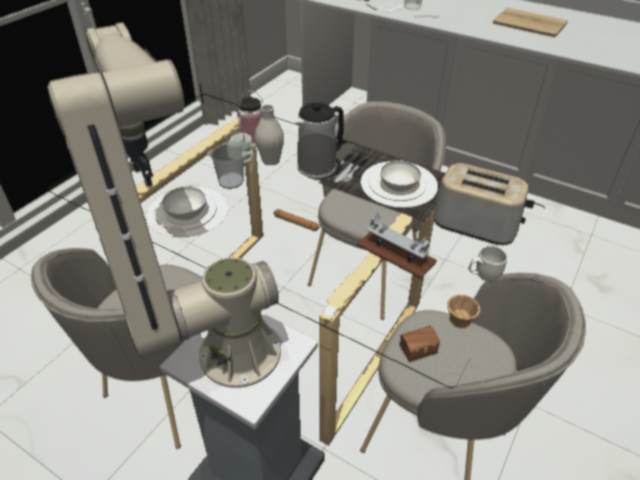

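View pics/top0.png

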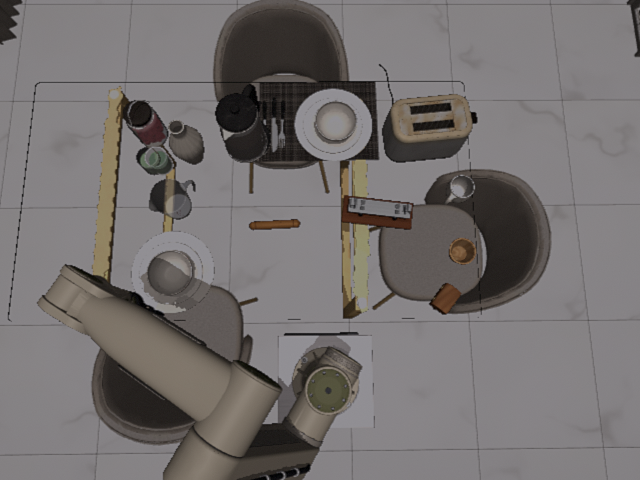

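Run:
```python
from h import *
for n in ['top','scene']:
    p=shot(n)
    for t in ['pin','stand']:
        d=imaging.cut_out(p,t)[0]
        m=d['mask']
        w=cloud(p,m)
        if t=='pin': sel=(w[:,2]>.005)&(w[:,2]<.05)
        else: sel=w[:,2]>.005
        w=w[sel]
        rect=cv2.minAreaRect(w[:,:2].astype(np.float32))
        print(n,t,rect)
        if t=='stand':
            print(np.histogram(w[:,2],bins=np.arange(0,.17,.01)))
            f=w[(w[:,2]<.022)]
            print('foot',cv2.minAreaRect(f[:,:2].astype(np.float32)))
            for lo,hi in [(.05,.08),(.08,.1),(.1,.15)]:
                f=w[(w[:,2]>lo)&(w[:,2]<hi)]
                if len(f)>5: print(lo,len(f),np.round(f.min(0),3),np.round(f.max(0),3),cv2.minAreaRect(f[:,:2].astype(np.float32)))
    b=cv2.resize(p['img'][150:290,230:440,::-1],None,fx=3.8,fy=3.8,interpolation=cv2.INTER_CUBIC) if n=='top' else cv2.resize(p['img'][180:320,270:470,::-1],None,fx=4,fy=4,interpolation=cv2.INTER_CUBIC)
    cv2.imwrite(f'pics/{n}_crop.png',b)
```

```text
top pin ((0.5326480269432068, 0.17149432003498077), (0.033326514065265656, 0.17866694927215576), 2.804227590560913)
top stand ((0.5780672430992126, -0.19280405342578888), (0.2507000267505646, 0.10293282568454742), 83.195068359375)
(array([ 55, 791, 176,   8,  11,   2, 240, 473,  64,   3,  36,  33,  17,
         0,   0,   0]), array([0.  , 0.01, 0.02, 0.03, 0.04, 0.05, 0.06, 0.07, 0.08, 0.09, 0.1 ,
       0.11, 0.12, 0.13, 0.14, 0.15, 0.16]))
foot ((0.5780672430992126, -0.19280405342578888), (0.2507000267505646, 0.10293282568454742), 83.195068359375)
0.05 715 [ 0.54  -0.294  0.051] [ 0.616 -0.087  0.08 ] ((0.5793857574462891, -0.19146716594696045), (0.20985403656959534, 0.053093135356903076), 82.90579223632812)
0.08 67 [ 0.554 -0.291  0.08 ] [ 0.606 -0.087  0.1  ] ((0.5805052518844604, -0.1903276890516281), (0.20585720241069794, 0.04223845154047012), 85.1174545288086)
0.1 86 [ 0.554 -0.294  0.1  ] [ 0.601 -0.091  0.127] ((0.5783739686012268, -0.1920892298221588), (0.20400387048721313, 0.02605750598013401), 82.5945053100586)
scene pin ((0.526281476020813, 0.16859070956707), (0.03373658
[... 299 characters left out ...]
01, 0.02, 0.03, 0.04, 0.05, 0.06, 0.07, 0.08, 0.09, 0.1 ,
       0.11, 0.12, 0.13, 0.14, 0.15, 0.16]))
foot ((0.5771039724349976, -0.19346392154693604), (0.25392240285873413, 0.11110665649175644), 83.06208801269531)
0.05 695 [ 0.537 -0.301  0.061] [ 0.617 -0.089  0.08 ] ((0.5741015672683716, -0.19519367814064026), (0.21137844026088715, 0.06030021235346794), 80.18272399902344)
0.08 68 [ 0.551 -0.297  0.08 ] [ 0.597 -0.091  0.1  ] ((0.5749720931053162, -0.1942865550518036), (0.20662400126457214, 0.034103114157915115), 83.60169219970703)
0.1 70 [ 0.551 -0.296  0.101] [ 0.6   -0.091  0.123] ((0.576310932636261, -0.19346971809864044), (0.20595768094062805, 0.028072413057088852), 83.2150650024414)
```

The pin lies near (0.53, 0.17) with its axis about 93° from x. The stand is at (0.578, -0.193) with its y axis at about 83°, and the plate top is roughly 0.07 high. In the scene picture the pin is at (295,220) and the stand at (395,252), and both are clear of other things. I'll move above the pin for a wrist view.

```bash
cat > plan.py <<'E'
from h import *
from scipy.spatial.transform import Rotation as Ro
def plan(pos, yaw_y, n, pose=None):
    "rows to bring TCP to pos, tool y at angle yaw_y (deg), tool down"
    s=env.get_state(); q=s['orientation']
    R0=Ro.from_quat([q[1],q[2],q[3],q[0]]); p=np.array(s['tcp_pos'])
    a=np.radians(yaw_y); y=np.array([np.cos(a),np.sin(a),0]); z=np.array([0,0,-1.]); x=np.cross(y,z)
    R1=Ro.from_matrix(np.stack([x,y,z],1))
    rv=(R0.inv()*R1).as_rotvec()
    print('rot tool deg',np.round(np.degrees(rv),2),'joints',np.round(s['joint_pos'],2))
    R=R0
    for i in range(n):
        d=R.inv().apply((np.array(pos)-p)/(n-i)); d=np.round(d,4)
        t=np.round(np.degrees(rv)/n,2)
        print(list(d),list(t))
        p=p+R.apply(d); R=R*Ro.from_rotvec(np.radians(t))
    print('end',np.round(p,4))
E
python3 -c "
from plan import *
plan([.53,.17,.2],2.9,8)"
```

```text
rot tool deg [ 1.000e-02 -0.000e+00  6.368e+01] joints [ 1.02  0.31  0.05  1.3  -0.    1.43]
[np.float64(-0.0523), np.float64(-0.0261), np.float64(0.0053)] [np.float64(0.0), np.float64(-0.0), np.float64(7.96)]
[np.float64(-0.0554), np.float64(-0.0185), np.float64(0.0053)] [np.float64(0.0), np.float64(-0.0), np.float64(7.96)]
[np.float64(-0.0575), np.float64(-0.0107), np.float64(0.0053)] [np.float64(0.0), np.float64(-0.0), np.float64(7.96)]
[np.float64(-0.0584), np.float64(-0.0026), np.float64(0.0053)] [np.float64(0.0), np.float64(-0.0), np.float64(7.96)]
[np.float64(-0.0582), np.float64(0.0055), np.float64(0.0053)] [np.float64(0.0), np.float64(-0.0), np.float64(7.96)]
[np.float64(-0.0569), np.float64(0.0135), np.float64(0.0053)] [np.float64(0.0), np.float64(-0.0), np.float64(7.96)]
[np.float64(-0.0545), np.float64(0.0212), np.float64(0.0053)] [np.float64(0.0), np.float64(-0.0), np.float64(7.96)]
[np.float64(-0.051), np.float64(0.0286), np.float64(0.0052)] [np.float64(0.0), np.float64(-0.0), np.float64(7.96)]
end [0.53 0.17 0.2 ]
```

{"op": "move_arm", "data": {
  "deltas": [-1,-0.052,-0.026,0.005,0,0,8,-1,-0.055,-0.0185,0.005,0,0,8,-1,-0.0575,-0.0105,0.005,0,0,8,-1,-0.0585,-0.0025,0.005,0,0,8,-1,-0.058,0.0055,0.005,0,0,8,-1,-0.057,0.0135,0.005,0,0,8,-1,-0.0545,0.021,0.005,0,0,8,-1,-0.051,0.0285,0.005,0,0,7.7,-1,0,0,0,0,0,0,-1,0,0,0,0,0,0]
}}

```text
clock: 2.25
tcp_pos: [0.5281, 0.1698, 0.2021]
orientation: [-0.0, 0.689, 0.725, -0.0]
wrist_force: [-0.3, 0.2, -0.3]
finger_gap: 0.0852
```

Run:
```python
from plan import *
p=shot('wrist','w1.png')
d=imaging.cut_out(p,'pin')[0]; m=d['mask']; print(d['confidence'],d['centre'],m.sum())
w=cloud(p,m); w=w[w[:,2]>.004]
print(len(w),cv2.minAreaRect(w[:,:2].astype(np.float32)),np.percentile(w[:,2],[1,50,99]))
for dd in imaging.recognise(p,'pin_center')[:2]: print(dd, world(p,dd['centre']))
s=env.get_state();print(s['clock'],s['tcp_pos'],s['wrist_force'])
```

```text
0.79 [320.4, 200.1] 7337
7253 ((0.5304722189903259, 0.17093339562416077), (0.03169207647442818, 0.1795250028371811), 2.9498038291931152) [0.01893857 0.02895282 0.03227208]
{'centre': [321.8, 204.2], 'confidence': 0.74} [[0.5302213  0.18257541 0.03103606]]
2.4 [0.5275996  0.17103657 0.20256735] [-0.19274303 -0.28127853 -0.23471239]
```

View pics/w1.png

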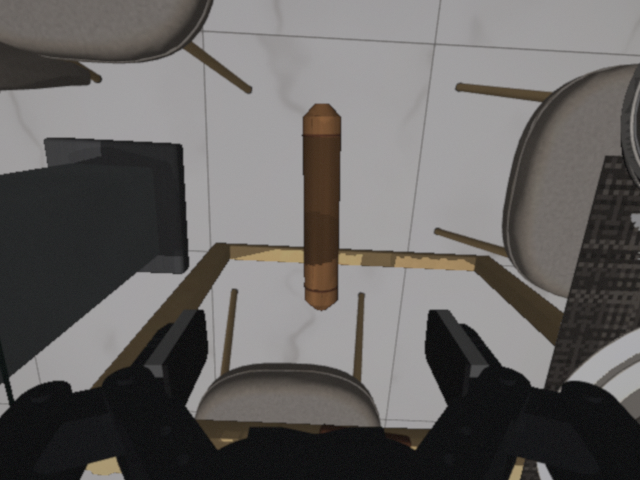

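The wrist view shows the whole pin from (321,105) to (321,308). The measured size of 179.5 x 31.7 mm and top height of 32 mm agree with the description. Centre is (0.5305, 0.171), yaw 2.95°. Going down to it.

{"op": "move_arm", "data": {
  "deltas": [-1,0,0.002,0.06,0,0,0,-1,0,0,0.06,0,0,0,-1,0,0,0.045,0,0,0,-1,0,0,0.014,0,0,0,-1,0,0,0.008,0,0,0,-1,0,0,0,0,0,0]
}}

```text
clock: 3.15
tcp_pos: [0.5314, 0.1705, 0.0166]
orientation: [0.001, 0.689, 0.725, 0.001]
wrist_force: [-0.1, -0.8, -0.2]
finger_gap: 0.0854
```

Run:
```python
from plan import *
for i in range(3):
    s=env.get_state();print(s['clock'],s['tcp_pos'],s['wrist_force'],s['joint_pos'])
    p=shot('wrist','w2.png')
```

```text
3.15 [0.5314167  0.17049788 0.01657351] [-0.11951943 -0.77785239 -0.24294471] [ 1.66584271e-01  4.49565784e-01 -3.47015587e-01  7.72007950e-01
  7.21326631e-05  1.68646904e+00]
3.2 [0.53173457 0.1704239  0.01695539] [ 0.40411013 -0.0477156  -0.23832915] [ 1.66334916e-01  4.49091677e-01 -3.46648478e-01  7.72175939e-01
  1.14096862e-04  1.68643396e+00]
3.25 [0.53187216 0.17033435 0.01704923] [0.62562236 0.14649217 0.07559481] [ 1.66151738e-01  4.48920885e-01 -3.46650822e-01  7.72010887e-01
  8.00463967e-05  1.68644762e+00]
```

View pics/w2.png

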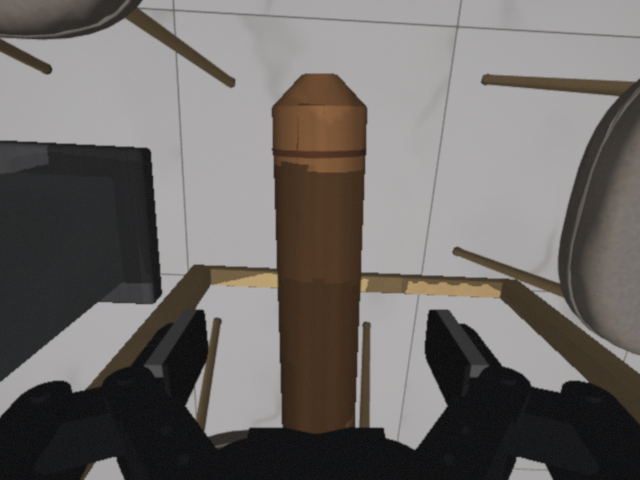

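{"op": "move_arm", "data": {
  "deltas": [0,0,0,0,0,0,0,0,0,0,0,0,0,0,0,0,0,0,0,0,0],
  "squeeze": 40
}}

```text
clock: 3.68
tcp_pos: [0.5305, 0.1699, 0.0155]
orientation: [0.0, 0.689, 0.725, 0.0]
wrist_force: [0.3, -0.5, -1.1]
finger_gap: 0.0425
```

Run:
```python
from plan import *
p=shot('wrist','w3.png')
z=p['z_map']
# finger tip points: near pixels
m=(z>0)&(z<.35)
r,c=np.nonzero(m); w=world(p,np.stack([c,r],1))
for a,b in [(0,310),(330,640)]:
    k=(c>a)&(c<b)&(w[:,2]<.3)&((c<260)|(c>385))
    k&=w[:,2]>-.02
    print(np.percentile(w[k],[0.5,1,5,50,99],axis=0).round(3).tolist())
s=env.get_state();print(s['clock'],s['tcp_pos'],s['wrist_force'],s['finger_gap'])
```

```text
[[0.468, 0.155, 0.015], [0.468, 0.156, 0.019], [0.472, 0.159, 0.033], [0.487, 0.178, 0.073], [0.517, 0.187, 0.097]]
[[0.542, 0.16, 0.019], [0.542, 0.16, 0.023], [0.545, 0.163, 0.045], [0.573, 0.183, 0.074], [0.59, 0.188, 0.097]]
3.725 [0.53043983 0.16989146 0.0153882 ] [ 0.53875445 -0.01330746 -0.1580123 ] 0.04267848434282219
```

View pics/w3.png

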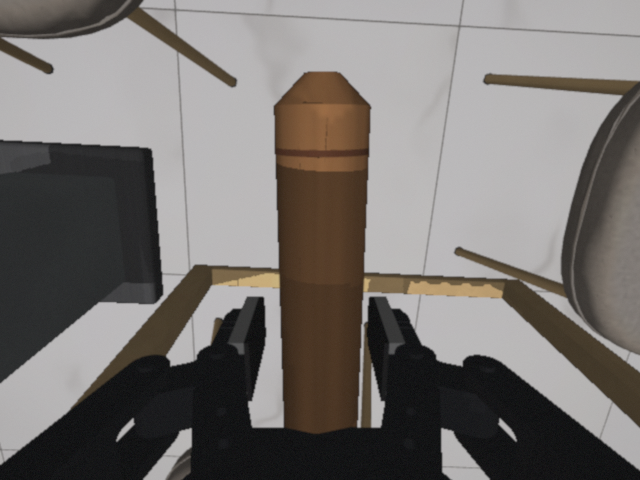

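The jaws sit evenly either side of the pin and the fingertips are about 13 mm above the table, so I'll go 4 mm lower and close.

{"op": "move_arm", "data": {
  "deltas": [0,0,0,0.004,0,0,0,0,0,0,0,0,0,0,1,0,0,0,0,0,0,1,0,0,0,0,0,0,1,0,0,0,0,0,0,1,0,0,0,0,0,0],
  "squeeze": 60
}}

```text
clock: 4.47
tcp_pos: [0.5305, 0.17, 0.0114]
orientation: [0.0, 0.689, 0.725, 0.0]
wrist_force: [-0.1, 0.7, 0.6]
finger_gap: 0.0298
```

{"op": "move_arm", "data": {
  "deltas": [1,0,0,-0.01,0,0,0,1,0,0,-0.04,0,0,0,1,0,0,-0.055,0,0,0,1,0,0,-0.055,0,0,0,1,0,0,-0.04,0,0,0,1,0,0,0,0,0,0,1,0,0,0,0,0,0]
}}

```text
clock: 5.35
tcp_pos: [0.5299, 0.1699, 0.2109]
orientation: [-0.0, 0.689, 0.725, -0.0]
wrist_force: [-0.5, -0.7, -2.3]
finger_gap: 0.0301
```

Run:
```python
from plan import *
p=shot('wrist','w4.png')
s=env.get_state();print(s['clock'],s['tcp_pos'],s['wrist_force'],s['ft_torque'],s['finger_gap'])
plan([.578,-.193,.22],-6.9,8)
p=shot('top'); d=imaging.cut_out(p,'pin')[0]; w=cloud(p,d['mask']);print(d['confidence'],d['centre'],np.percentile(w,[2,50,98],axis=0).round(3))
```

```text
5.4 [0.52946483 0.16977788 0.21007567] [-1.32240373 -1.09777178 -1.62688525] [-0.05025969 -0.02424938  0.00763204] 0.029985724067169164
rot tool deg [-0.13  0.02  9.78] joints [ 0.17  0.29 -0.07  1.22  0.    1.69]
[np.float64(-0.0456), np.float64(0.0038), np.float64(-0.0012)] [np.float64(-0.02), np.float64(0.0), np.float64(1.22)]
[np.float64(-0.0455), np.float64(0.0047), np.float64(-0.0012)] [np.float64(-0.02), np.float64(0.0), np.float64(1.22)]
[np.float64(-0.0454), np.float64(0.0057), np.float64(-0.0013)] [np.float64(-0.02), np.float64(0.0), np.float64(1.22)]
[np.float64(-0.0453), np.float64(0.0067), np.float64(-0.0012)] [np.float64(-0.02), np.float64(0.0), np.float64(1.22)]
[np.float64(-0.0451), np.float64(0.0077), np.float64(-0.0012)] [np.float64(-0.02), np.float64(0.0), np.float64(1.22)]
[np.float64(-0.0449), np.float64(0.0086), np.float64(-0.0013)] [np.float64(-0.02), np.float64(0.0), np.float64(1.22)]
[np.float64(-0.0447), np.float64(0.0096), np.float64(-0.0012)] [np.float64(-0.02), np.float64(0.0), np.float64(1.22)]
[np.float64(-0.0446), np.float64(0.0105), np.float64(-0.0013)] [np.float64(-0.02), np.float64(0.0), np.float64(1.22)]
end [ 0.578 -0.193  0.22 ]
0.5 [291.7, 212.7] [[ 0.449  0.083 -0.747]
 [ 0.531  0.102  0.228]
 [ 0.771  0.141  0.505]]
```

View pics/w4.png

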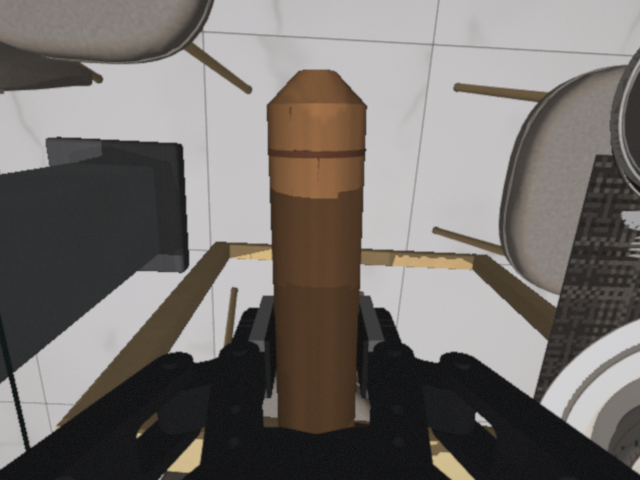

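The pin is held square and level, and the view shows it between the pads from row 70 down. Moving over the stand.

{"op": "move_arm", "data": {
  "deltas": [1,-0.0455,0.004,-0.001,0,0,1.2,1,-0.0455,0.0045,-0.001,0,0,1.2,1,-0.0455,0.0055,-0.001,0,0,1.2,1,-0.0455,0.0065,-0.001,0,0,1.2,1,-0.045,0.0075,-0.001,0,0,1.2,1,-0.045,0.0085,-0.001,0,0,1.2,1,-0.0445,0.0095,-0.001,0,0,1.2,1,-0.0445,0.0105,-0.001,0,0,1.3,1,0,0,0,0,0,0,1,0,0,0,0,0,0]
}}

```text
clock: 6.75
tcp_pos: [0.5779, -0.1923, 0.2179]
orientation: [-0.001, 0.748, 0.664, -0.0]
wrist_force: [0.1, -0.0, -1.2]
finger_gap: 0.03
```

Run:
```python
from plan import *
p=shot('wrist','w5.png')
s=env.get_state();print(s['clock'],s['tcp_pos'],s['orientation'],s['wrist_force'],s['ft_torque'],s['finger_gap'],s['joint_pos'])
for t in ['pin','stand','clip_left','clip_right']:
  for d in imaging.cut_out(p,t)[:1]:
    w=cloud(p,d['mask']);print(t,d['confidence'],d['centre'],np.percentile(w,[1,50,99],axis=0).round(4).tolist())
    if t=='stand':
        for lo,hi in [(.005,.022),(.06,.08),(.1,.15)]:
            f=w[(w[:,2]>lo)&(w[:,2]<hi)]
            if len(f)>5: print(lo,len(f),f.mean(0).round(4),cv2.minAreaRect(f[:,:2].astype(np.float32)))
t=shot('top','t5.png')
cv2.imwrite('pics/t5c.png',cv2.resize(t['img'][150:270,300:460,::-1],None,fx=5,fy=5,interpolation=cv2.INTER_CUBIC))
t=shot('scene')
cv2.imwrite('pics/s5c.png',cv2.resize(t['img'][150:290,310:490,::-1],None,fx=4,fy=4,interpolation=cv2.INTER_CUBIC))
```

```text
6.8 [ 0.57801348 -0.19175309  0.218259  ] [-1.19493327e-03  7.47739479e-01  6.63991099e-01 -2.54724413e-04] [ 0.33327775  0.57833814 -1.53554896] [ 0.08299416 -0.03009918  0.03482594] 0.029864750138532663 [-4.52278493e-01  3.88935644e-01  9.60006354e-02  1.28026437e+00
  4.43110138e-04  1.23702482e+00]
pin 0.74 [317.3, 241.3] [[0.5611, -0.2253, 0.2258], [0.5815, -0.1532, 0.2359], [0.5994, -0.1043, 0.2387]]
stand 0.76 [366.0, 111.6] [[0.5215, -0.2748, 0.0115], [0.6119, -0.1106, 0.0152], [0.6391, -0.0663, 0.0695]]
0.005 5573 [ 0.5884 -0.1354  0.0151] ((0.5797263383865356, -0.17204640805721283), (0.20803827047348022, 0.10015583783388138), 82.91545867919922)
0.06 88 [ 0.5997 -0.0918  0.0697] ((0.5901161432266235, -0.09045173227787018), (0.006810369901359081, 0.04947200417518616), 79.42425537109375)
```

View pics/w5.png

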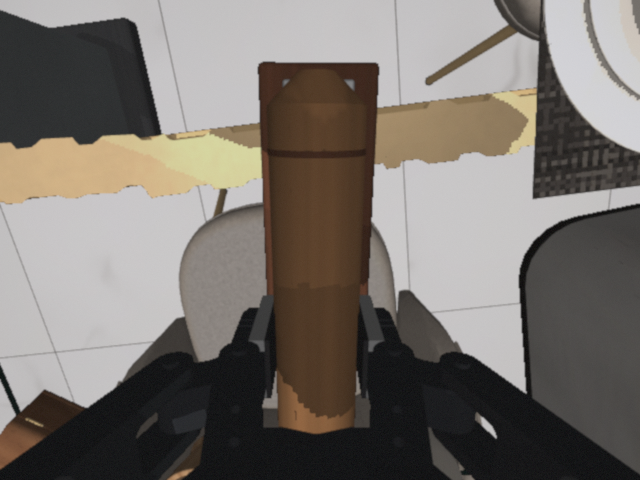

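View pics/s5c.png

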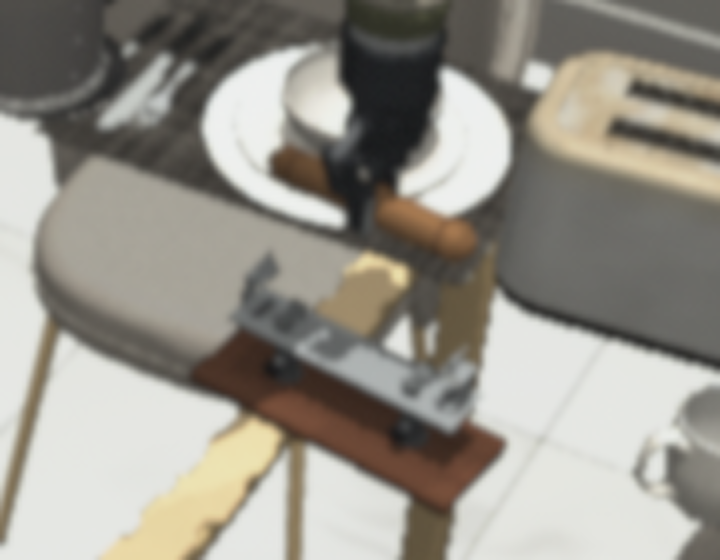

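View pics/t5c.png

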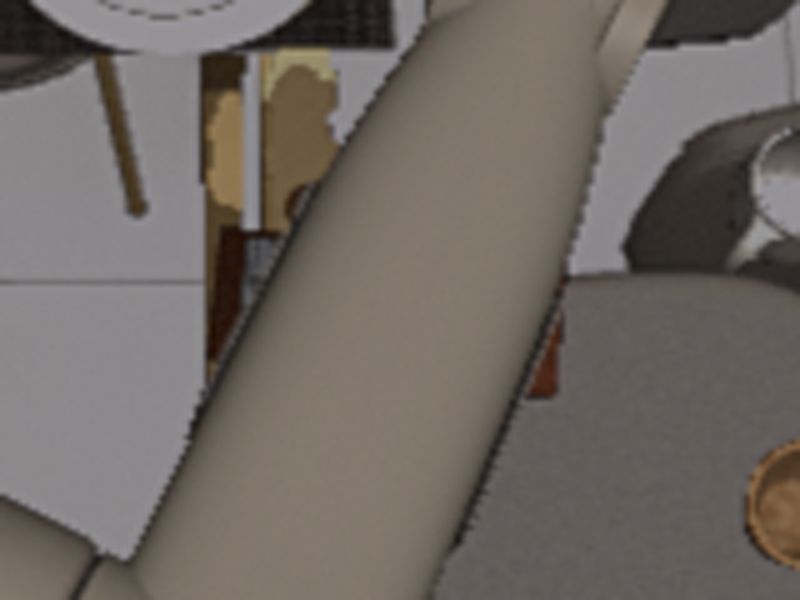

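```bash
cat > rel.py <<'E'
from plan import *
def rel(p):
    dp=imaging.cut_out(p,'pin')[0]; w=cloud(p,dp['mask'])
    a=np.radians(83.0); u=np.array([np.cos(a),np.sin(a)]); v=np.array([np.sin(a),-np.cos(a)])
    zt=np.percentile(w[:,2],50); w=w[(abs(w[:,2]-zt)<.025)]
    o=np.array([.5775,-.193]); s=(w[:,:2]-o)@u; t=(w[:,:2]-o)@v
    print('pin end s',np.percentile(s,[98,99,99.5,99.9,100]).round(4))
    for lo in np.arange(-.03,.08,.02):
        k=(s>lo)&(s<lo+.02)
        if k.sum()>20: print('s',round(lo+.01,3),'t edges',np.percentile(t[k],[1,99]).round(4),'mid',np.percentile(t[k],[1,99]).mean().round(4),'ztop',np.percentile(w[k,2],97).round(4))
    d=imaging.cut_out(p,'stand')[0]; f=cloud(p,d['mask']); f=f[(f[:,2]>.005)&(f[:,2]<.022)]
    S=(f[:,:2]-o)@u;T=(f[:,:2]-o)@v
    print('foot end s',np.percentile(S,[99,99.9]).round(4),)
    for lo in (.095,.105,.115):
        k=(S>lo)&(S<lo+.01)
        if k.sum()>20: print('foot t',lo,np.percentile(T[k],[0.5,99.5]).round(4))
E
python3 -c "
from rel import *
rel(shot('wrist'))"
```

```text
pin end s [0.0881 0.0898 0.0909 0.0918 0.0923]
s -0.02 t edges [-0.0149  0.0153] mid 0.0002 ztop 0.2399
s 0.0 t edges [-0.0146  0.015 ] mid 0.0002 ztop 0.2398
s 0.02 t edges [-0.015   0.0152] mid 0.0001 ztop 0.2399
s 0.04 t edges [-0.0151  0.0152] mid 0.0001 ztop 0.2399
s 0.06 t edges [-0.0152  0.0152] mid -0.0 ztop 0.24
s 0.08 t edges [-0.0151  0.0148] mid -0.0001 ztop 0.2398
foot end s [0.124  0.1248]
foot t 0.095 [-0.0499  0.0495]
foot t 0.105 [-0.0487  0.0495]
foot t 0.115 [-0.0497  0.049 ]
```

Measured in the wrist camera's frame, the pin is level, parallel to the stand and centred sideways, but about 1 to 1.5 mm too far toward +y. I'll correct that and go down to just above the flares. The seat should put the pin centre near 0.095, which is TCP near 0.09.

{"op": "move_arm", "data": {
  "deltas": [1,-0.001,0,0.03,0,0,0,1,0,0,0.03,0,0,0,1,0,0,0.018,0,0,0,1,0,0,0,0,0,0,1,0,0,0,0,0,0]
}}

```text
clock: 7.88
tcp_pos: [0.579, -0.1939, 0.1422]
orientation: [0.001, 0.748, 0.664, 0.0]
wrist_force: [-0.3, 0.6, -1.3]
finger_gap: 0.0302
```

Run:
```python
from rel import *
p=shot('wrist','w6.png'); rel(p)
s=env.get_state();print(s['clock'],s['tcp_pos'],s['wrist_force'],s['ft_torque'])
w=[]
t=shot('scene'); cv2.imwrite('pics/s6.png',cv2.resize(t['img'][180:290,330:470,::-1],None,fx=5,fy=5,interpolation=cv2.INTER_CUBIC))
```

```text
pin end s [0.0861 0.0878 0.0888 0.0898 0.0901]
s -0.02 t edges [-0.0143  0.0157] mid 0.0007 ztop 0.1626
s 0.0 t edges [-0.014   0.0153] mid 0.0006 ztop 0.1626
s 0.02 t edges [-0.0145  0.0157] mid 0.0006 ztop 0.1626
s 0.04 t edges [-0.0145  0.0157] mid 0.0006 ztop 0.1626
s 0.06 t edges [-0.0145  0.0157] mid 0.0006 ztop 0.1627
s 0.08 t edges [-0.0144  0.0154] mid 0.0005 ztop 0.1625
foot end s [0.1239 0.1249]
foot t 0.095 [-0.0496  0.0496]
foot t 0.105 [-0.0495  0.0496]
foot t 0.115 [-0.0492  0.0488]
8.025 [ 0.57925254 -0.19404594  0.14255465] [ 0.30457699 -0.52918445 -1.47433882] [-0.0123201   0.02447153  0.00599005]
```

View pics/w6.png

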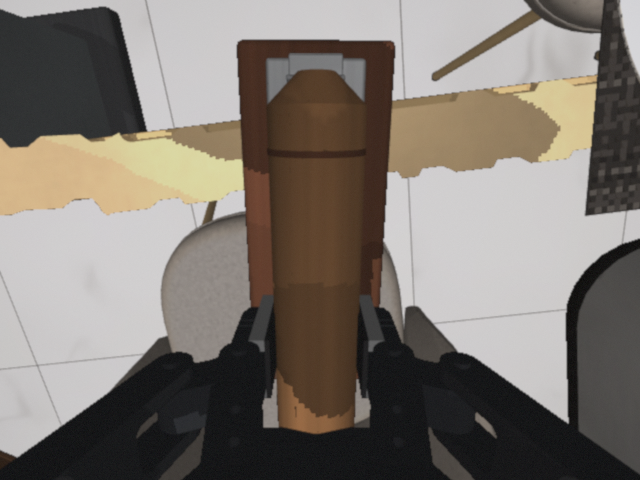

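View pics/s6.png

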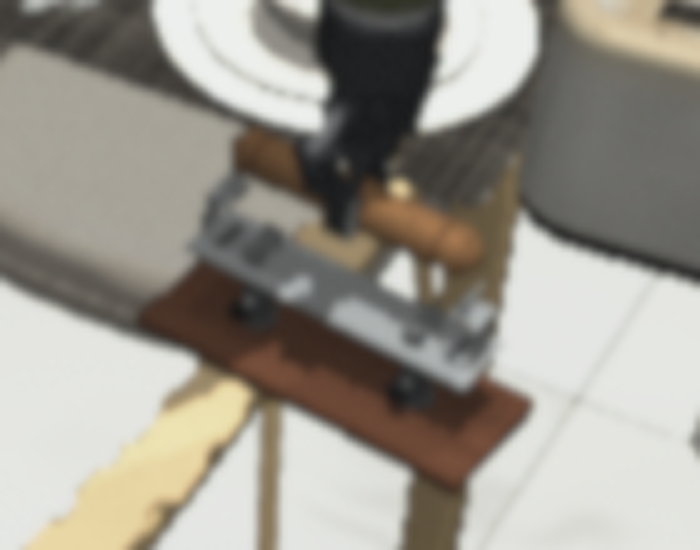

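The pin end is now at 89.8 mm, so it is centred, and the clip at (316,60) lines up with the pin axis. Feeling down from here. The unloaded wrist fz is about -1.4 N.

{"op": "move_arm", "data": {
  "deltas": [1,0,-0.0004,0.006,0,0,0,1,0,0,0.006,0,0,0,1,0,0,0,0,0,0]
}}

```text
clock: 8.45
tcp_pos: [0.5775, -0.1934, 0.1283]
orientation: [-0.001, 0.748, 0.664, -0.0]
wrist_force: [0.3, -0.9, -1.5]
finger_gap: 0.0301
```

{"op": "move_arm", "data": {
  "deltas": [1,0,0,0.003,0,0,0,1,0,0,0.003,0,0,0,1,0,0,0,0,0,0]
}}

```text
clock: 8.82
tcp_pos: [0.5781, -0.1937, 0.1231]
orientation: [-0.0, 0.748, 0.664, -0.0]
wrist_force: [-0.5, 0.2, -0.3]
finger_gap: 0.0303
```

{"op": "move_arm", "data": {
  "deltas": [1,0,0,0.003,0,0,0,1,0,0,0.002,0,0,0,1,0,0,0,0,0,0]
}}

```text
clock: 9.2
tcp_pos: [0.5783, -0.1936, 0.1183]
orientation: [0.0, 0.748, 0.664, 0.0]
wrist_force: [0.1, 0.2, -1.0]
finger_gap: 0.0303
```

{"op": "move_arm", "data": {
  "deltas": [1,0,0,0.002,0,0,0,1,0,0,0.001,0,0,0,1,0,0,0,0,0,0]
}}

```text
clock: 9.57
tcp_pos: [0.5782, -0.1937, 0.1153]
orientation: [0.0, 0.748, 0.664, 0.0]
wrist_force: [0.2, -0.7, 0.2]
finger_gap: 0.0304
```

{"op": "move_arm", "data": {
  "deltas": [1,0,0,0.002,0,0,0,1,0,0,0.001,0,0,0,1,0,0,0,0,0,0]
}}

```text
clock: 9.95
tcp_pos: [0.5784, -0.1938, 0.1126]
orientation: [0.0, 0.748, 0.664, 0.0]
wrist_force: [0.3, 0.0, 2.6]
finger_gap: 0.0301
```

{"op": "move_arm", "data": {
  "deltas": [1,0,0,0.002,0,0,0,1,0,0,0.001,0,0,0,1,0,0,0,0,0,0]
}}

```text
clock: 10.32
tcp_pos: [0.5782, -0.1936, 0.1091]
orientation: [-0.0, 0.748, 0.664, 0.0]
wrist_force: [0.9, 0.5, 2.8]
finger_gap: 0.0299
```

{"op": "move_arm", "data": {
  "deltas": [1,0,0,0.002,0,0,0,1,0,0,0.001,0,0,0,1,0,0,0,0,0,0]
}}

```text
clock: 10.7
tcp_pos: [0.5777, -0.1934, 0.1055]
orientation: [-0.001, 0.748, 0.664, -0.0]
wrist_force: [0.6, 0.5, -0.8]
finger_gap: 0.03
```

{"op": "move_arm", "data": {
  "deltas": [1,0,0,0.002,0,0,0,1,0,0,0.001,0,0,0,1,0,0,0,0,0,0]
}}

```text
clock: 11.08
tcp_pos: [0.5778, -0.1935, 0.1028]
orientation: [-0.0, 0.748, 0.664, -0.0]
wrist_force: [-0.4, -1.0, -1.3]
finger_gap: 0.0301
```

Run:
```python
from rel import *
p=shot('wrist','w7.png'); rel(p)
s=env.get_state();print(s['clock'],s['tcp_pos'],s['wrist_force'],s['ft_torque'],s['orientation'])
```

```text
pin end s [0.0863 0.0879 0.089  0.0899 0.0904]
s -0.02 t edges [-0.0154  0.0145] mid -0.0004 ztop 0.1231
s 0.0 t edges [-0.0152  0.014 ] mid -0.0006 ztop 0.1232
s 0.02 t edges [-0.0157  0.0145] mid -0.0006 ztop 0.1233
s 0.04 t edges [-0.0158  0.0143] mid -0.0008 ztop 0.1233
s 0.06 t edges [-0.0156  0.0143] mid -0.0007 ztop 0.1234
s 0.08 t edges [-0.0155  0.0141] mid -0.0007 ztop 0.1232
foot end s [0.1232 0.1245]
foot t 0.095 [-0.0495  0.0495]
foot t 0.105 [-0.0496  0.0498]
foot t 0.115 [-0.049   0.0489]
11.225 [ 0.5777923  -0.19350362  0.10285868] [ 0.27656167 -0.07551104 -2.47057531] [-0.01338994  0.05463817  0.02677728] [-4.29939828e-04  7.47933712e-01  6.63773270e-01 -1.53932706e-04]
```

View pics/w7.png

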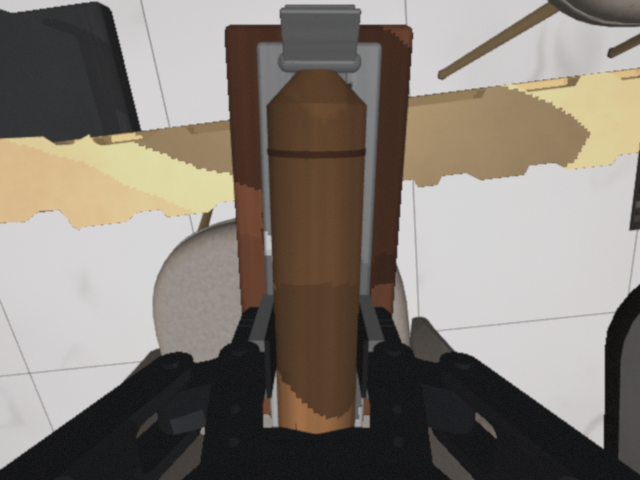

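Run:
```python
from rel import *
p=shot('wrist')
def pt(c,r):
    w=world(p,np.array([[c,r]])); return w[0].round(4)
for c,r in [(320,8),(320,20),(320,40),(300,50),(320,55),(320,62),(320,66),(290,62),(350,62),(320,71),(320,80),(320,95),(320,120),(262,60),(375,60),(265,240),(372,120)]: print(c,r,pt(c,r))
for t in ['clip_left','stand']:
    d=imaging.cut_out(p,t)[0]; print(t,d['confidence'],d['centre'],d['mask'].sum())
s=env.get_state();print(s['clock'],s['tcp_pos'],s['wrist_force'])
t=shot('scene'); cv2.imwrite('pics/s8.png',cv2.resize(t['img'][190:290,340:470,::-1],None,fx=6,fy=6,interpolation=cv2.INTER_CUBIC))
cv2.imwrite('pics/w8.png',cv2.resize(p['img'][0:130,230:410,::-1],None,fx=4,fy=4,interpolation=cv2.INTER_CUBIC))
```

```text
320 8 [ 0.5906 -0.0897  0.1194]
320 20 [ 0.5903 -0.0919  0.1171]
320 40 [ 0.5899 -0.0961  0.1131]
300 50 [ 0.5838 -0.0977  0.1112]
320 55 [ 0.5895 -0.0997  0.1113]
320 62 [ 0.5893 -0.1012  0.1088]
320 66 [ 0.5892 -0.1022  0.1079]
290 62 [ 0.5802 -0.1     0.108 ]
350 62 [ 0.5983 -0.1024  0.1091]
320 71 [ 0.5889 -0.1043  0.1138]
320 80 [ 0.5886 -0.107   0.1166]
320 95 [ 0.588  -0.1113  0.1209]
320 120 [ 0.5872 -0.118   0.1234]
262 60 [ 0.5675 -0.0923  0.0697]
375 60 [ 0.6122 -0.0975  0.069 ]
265 240 [ 0.5569 -0.1662  0.0706]
372 120 [ 0.6091 -0.1201  0.0707]
clip_left 0.6 [322.1, 33.4] 5298
stand 0.76 [349.1, 92.0] 29152
11.375 [ 0.57782672 -0.1934987   0.10287989] [ 0.37478662 -0.80070569 -3.41530452]
```

View pics/w8.png

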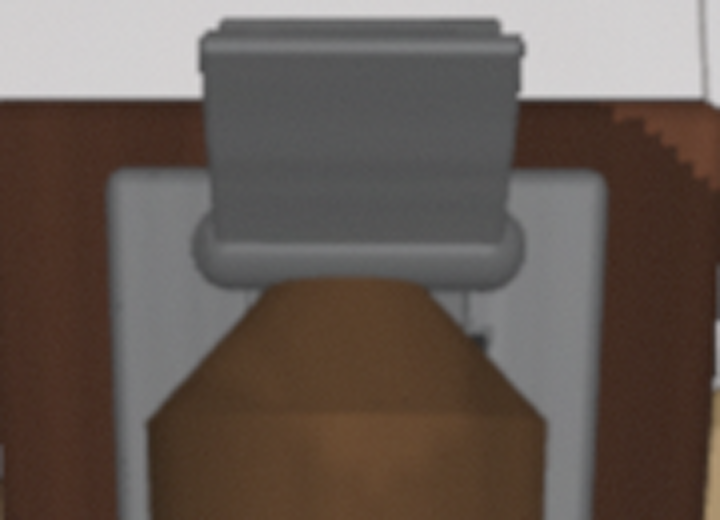

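View pics/s8.png

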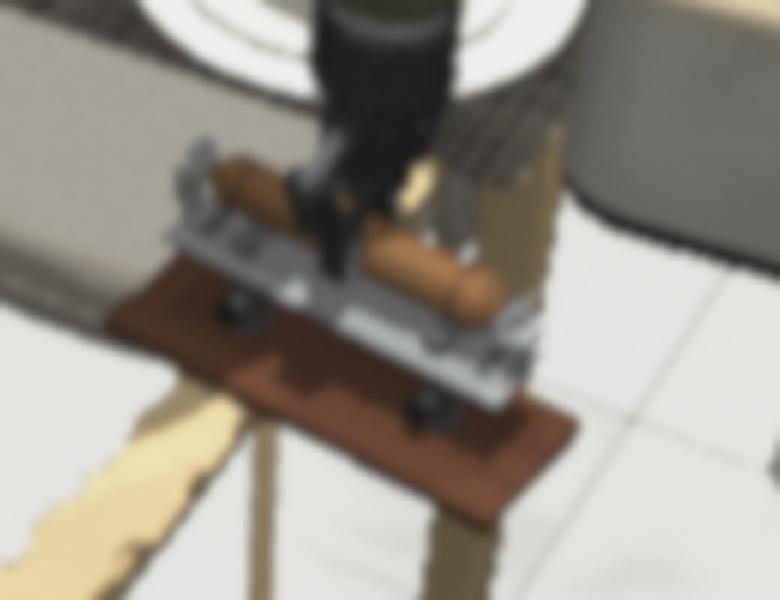

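The lip at (320,62) is still level with the pin's end face. Lip height is 0.109, pin centre 0.107, and the plate at 0.070 puts the seat near 0.095. The lips have spread but not yet closed over the ends, so I'll keep pressing down gently.

{"op": "move_arm", "data": {
  "deltas": [1,0,0,0.0015,0,0,0,1,0,0,0.001,0,0,0,1,0,0,0,0,0,0]
}}

```text
clock: 11.8
tcp_pos: [0.5784, -0.1938, 0.101]
orientation: [0.0, 0.748, 0.664, 0.0]
wrist_force: [0.9, -0.3, 0.6]
finger_gap: 0.0302
```

{"op": "move_arm", "data": {
  "deltas": [1,0,0,0.0015,0,0,0,1,0,0,0.001,0,0,0,1,0,0,0,0,0,0]
}}

```text
clock: 12.18
tcp_pos: [0.5782, -0.1937, 0.0982]
orientation: [0.0, 0.748, 0.664, 0.0]
wrist_force: [0.9, -0.2, 0.1]
finger_gap: 0.03
```

{"op": "move_arm", "data": {
  "deltas": [1,0,0,0.0015,0,0,0,1,0,0,0.001,0,0,0,1,0,0,0,0,0,0]
}}

```text
clock: 12.55
tcp_pos: [0.5778, -0.1935, 0.0951]
orientation: [-0.001, 0.748, 0.664, -0.0]
wrist_force: [0.6, -0.5, -3.9]
finger_gap: 0.0299
```

The push has turned into a pull (fz -3.9), so the snap has happened. Now I'll feel for the saddles in small steps.

{"op": "move_arm", "data": {
  "deltas": [1,0,0,0.001,0,0,0,1,0,0,0.001,0,0,0,1,0,0,0,0,0,0]
}}

```text
clock: 12.92
tcp_pos: [0.5777, -0.1935, 0.0932]
orientation: [-0.001, 0.748, 0.664, -0.0]
wrist_force: [0.7, -0.3, -4.8]
finger_gap: 0.0305
```

{"op": "move_arm", "data": {
  "deltas": [1,0,0,0.001,0,0,0,1,0,0,0,0,0,0,1,0,0,0,0,0,0]
}}

```text
clock: 13.3
tcp_pos: [0.578, -0.1936, 0.0925]
orientation: [-0.0, 0.748, 0.664, -0.0]
wrist_force: [0.9, -1.0, -5.7]
finger_gap: 0.0305
```

Run:
```python
from rel import *
p=shot('wrist','w9.png'); rel(p)
for i in range(3):
    s=env.get_state();print(s['clock'],s['tcp_pos'],s['wrist_force']); shot('wrist')
cv2.imwrite('pics/w9c.png',cv2.resize(p['img'][0:130,230:410,::-1],None,fx=4,fy=4,interpolation=cv2.INTER_CUBIC))
```

```text
pin end s [0.0842 0.0855 0.0862 0.0868 0.0874]
s -0.02 t edges [-0.0153  0.0145] mid -0.0004 ztop 0.1128
s 0.0 t edges [-0.015   0.0143] mid -0.0003 ztop 0.1129
s 0.02 t edges [-0.0155  0.0147] mid -0.0004 ztop 0.1129
s 0.04 t edges [-0.0156  0.0147] mid -0.0004 ztop 0.1129
s 0.06 t edges [-0.0156  0.0146] mid -0.0005 ztop 0.113
s 0.08 t edges [-0.0155  0.0144] mid -0.0005 ztop 0.1129
foot end s [0.1234 0.1247]
foot t 0.095 [-0.0494  0.0496]
foot t 0.105 [-0.0496  0.0496]
foot t 0.115 [-0.0492  0.0491]
13.45 [ 0.57800575 -0.19356979  0.09257715] [ 0.31306102 -0.1334207  -5.57215888]
13.5 [ 0.57800152 -0.19357621  0.09257742] [ 1.02314346 -0.0785515  -6.60355838]
13.55 [ 0.57800224 -0.19357404  0.09259078] [ 0.70114228 -0.27854307 -5.90683551]
```

View pics/w9c.png

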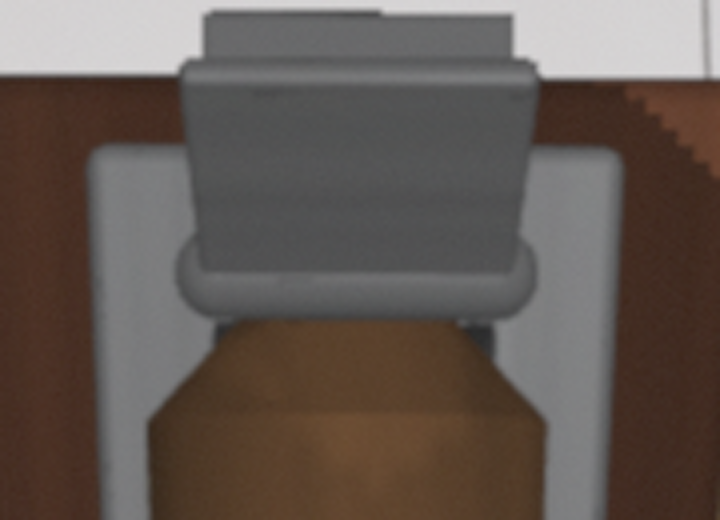

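The lip now covers the pin end's upper chamfer. There are about 2 mm left to the saddles.

{"op": "move_arm", "data": {
  "deltas": [1,0,0,0.001,0,0,0,1,0,0,0,0,0,0,1,0,0,0,0,0,0]
}}

```text
clock: 13.98
tcp_pos: [0.5783, -0.1937, 0.0919]
orientation: [0.0, 0.748, 0.664, 0.0]
wrist_force: [1.1, -0.4, -3.7]
finger_gap: 0.0303
```

{"op": "move_arm", "data": {
  "deltas": [1,0,0,0.0007,0,0,0,1,0,0,0,0,0,0,1,0,0,0,0,0,0]
}}

```text
clock: 14.35
tcp_pos: [0.5783, -0.1938, 0.0913]
orientation: [0.0, 0.748, 0.664, 0.0]
wrist_force: [0.5, -0.8, -1.8]
finger_gap: 0.0304
```

{"op": "move_arm", "data": {
  "deltas": [1,0,0,0.0005,0,0,0,1,0,0,0,0,0,0,1,0,0,0,0,0,0]
}}

```text
clock: 14.72
tcp_pos: [0.5784, -0.1938, 0.0912]
orientation: [0.0, 0.748, 0.664, 0.0]
wrist_force: [0.1, 0.9, 3.5]
finger_gap: 0.0302
```

{"op": "move_arm", "data": {
  "deltas": [1,0,0,0.0005,0,0,0,1,0,0,0,0,0,0,1,0,0,0,0,0,0]
}}

```text
clock: 15.1
tcp_pos: [0.5785, -0.1938, 0.0911]
orientation: [0.001, 0.748, 0.664, 0.0]
wrist_force: [-2.0, 1.5, 6.9]
finger_gap: 0.0303
```

Run:
```python
from rel import *
p=shot('wrist','w10.png'); rel(p)
for i in range(2):
    s=env.get_state();print(s['clock'],s['tcp_pos'],s['wrist_force'],s['ft_torque']); t=shot('scene')
cv2.imwrite('pics/s10.png',cv2.resize(t['img'][190:290,340:470,::-1],None,fx=6,fy=6,interpolation=cv2.INTER_CUBIC))
```

```text
pin end s [0.0834 0.0846 0.0853 0.0858 0.0864]
s -0.02 t edges [-0.0149  0.0151] mid 0.0001 ztop 0.1115
s 0.0 t edges [-0.0147  0.0149] mid 0.0001 ztop 0.1115
s 0.02 t edges [-0.0151  0.0152] mid 0.0001 ztop 0.1115
s 0.04 t edges [-0.0151  0.0152] mid 0.0 ztop 0.1116
s 0.06 t edges [-0.0152  0.0152] mid -0.0 ztop 0.1116
s 0.08 t edges [-0.0149  0.015 ] mid 0.0 ztop 0.1115
foot end s [0.1233 0.1244]
foot t 0.095 [-0.0493  0.0488]
foot t 0.105 [-0.0495  0.0495]
foot t 0.115 [-0.0488  0.0492]
15.25 [ 0.57843859 -0.19376508  0.09108317] [-1.82396267  0.52169275  5.41405225] [ 0.10547644  0.38267156 -0.09781682]
15.3 [ 0.57845309 -0.19377514  0.09109992] [-1.94472751 -0.33455583  6.49980411] [ 0.18478722  0.34905548 -0.08163182]
```

View pics/w10.png

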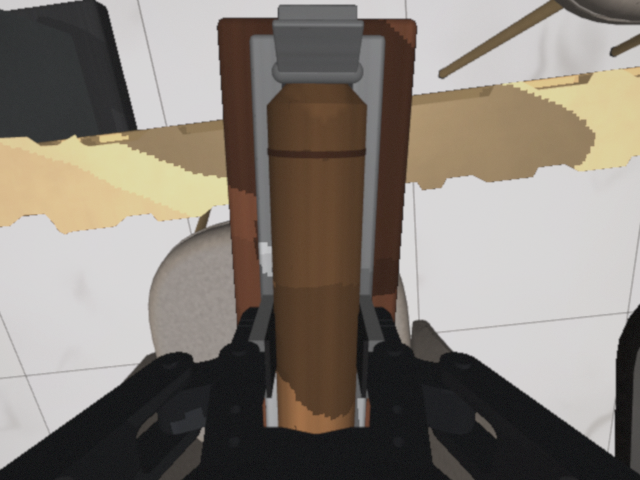

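View pics/s10.png

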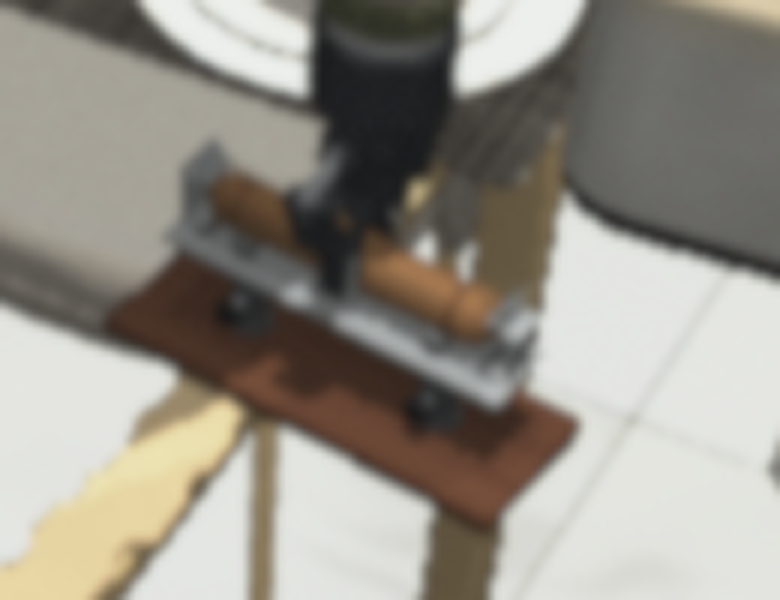

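The pin is seated. Force rises steeply at TCP 0.0911, the pin is level at 0.0955 (plate + 25 mm), and both clips are over its ends. I'll ease off slightly, open and withdraw upward.

{"op": "move_arm", "data": {
  "deltas": [1,0,0,-0.0006,0,0,0,0.1,0,0,0,0,0,0,-0.1,0,0,0,0,0,0,-0.1,0,0,0,0,0,0,-0.1,0,0,0,0,0,0]
}}

```text
clock: 15.98
tcp_pos: [0.5781, -0.1936, 0.0905]
orientation: [-0.0, 0.748, 0.664, 0.0]
wrist_force: [0.4, 0.4, 0.2]
finger_gap: 0.0467
```

{"op": "move_arm", "data": {
  "deltas": [-0.1,0,0,-0.01,0,0,0,-0.1,0,0,-0.025,0,0,0,-0.1,0,0,-0.05,0,0,0,-0.1,0,0,-0.05,0,0,0,-0.1,0,0,-0.02,0,0,0,-0.1,0,0,0,0,0,0,-0.1,0,0,0,0,0,0]
}}

```text
clock: 16.85
tcp_pos: [0.5777, -0.1934, 0.2447]
orientation: [-0.001, 0.748, 0.664, -0.0]
wrist_force: [-0.1, 0.6, 0.8]
finger_gap: 0.0472
```

Run:
```python
from rel import *
p=shot('wrist','w11.png'); rel(p)
d=imaging.cut_out(p,'pin')[0]; w=cloud(p,d['mask']); w=w[w[:,2]>.07]; print(cv2.minAreaRect(w[:,:2].astype(np.float32)), np.percentile(w[:,2],[50,99]))
s=env.get_state();print(s['clock'],s['tcp_pos'],s['wrist_force'],s['finger_gap'])
t=shot('scene')
cv2.imwrite('pics/s11.png',cv2.resize(t['img'][190:290,340:470,::-1],None,fx=6,fy=6,interpolation=cv2.INTER_CUBIC))
```

```text
pin end s [0.0824 0.0842 0.085  0.0857 0.0861]
s -0.02 t edges [-0.0155  0.0148] mid -0.0004 ztop 0.1115
s 0.0 t edges [-0.0152  0.0151] mid -0.0001 ztop 0.1117
s 0.02 t edges [-0.0157  0.0148] mid -0.0005 ztop 0.1116
s 0.04 t edges [-0.0155  0.0151] mid -0.0002 ztop 0.1117
s 0.06 t edges [-0.0152  0.0149] mid -0.0002 ztop 0.1117
s 0.08 t edges [-0.0158  0.0151] mid -0.0003 ztop 0.1116
foot end s [0.1234 0.1243]
foot t 0.095 [-0.05    0.0496]
foot t 0.105 [-0.0496  0.0489]
foot t 0.115 [-0.049  0.049]
((0.5762045383453369, -0.2003968060016632), (0.18854528665542603, 0.0362255685031414), 82.9428482055664) [0.10883797 0.1120517 ]
17.05 [ 0.57751203 -0.19334384  0.24421021] [ 0.21008852  0.92041461 -0.53155894] 0.04690227108339793
```

View pics/w11.png

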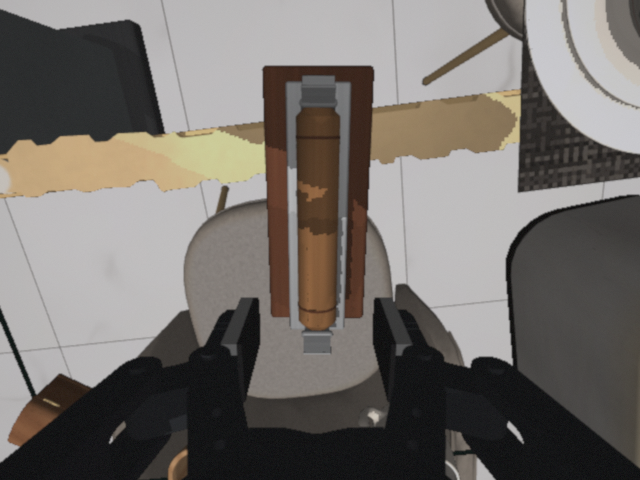

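View pics/s11.png

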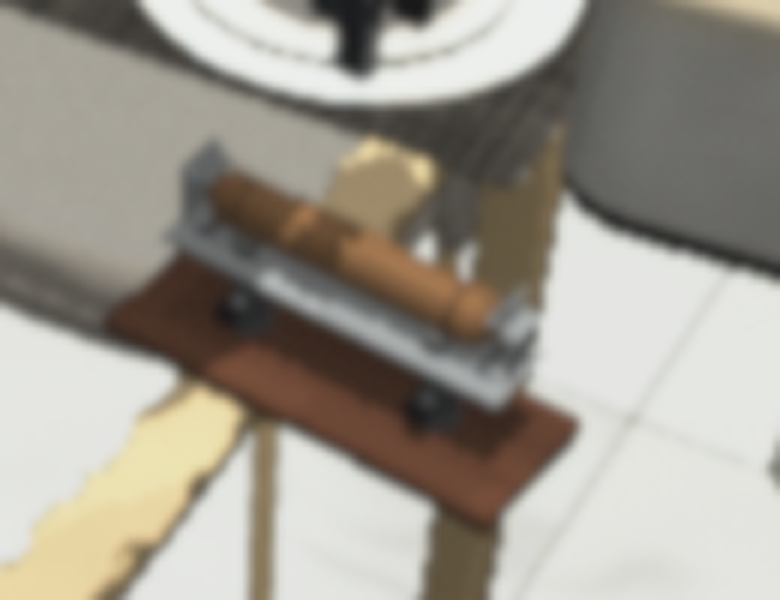

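The wrist view shows the pin level in the stand from row 107 to row 330, with both clips (at rows 92 and 342) lipped over its ends. It stayed at 0.0955 after release and the gripper is clear. Handing in.

```bash
python3 -c "
from workcell import order; print(order.hand_in())"
```

```text
the job is handed in; nothing more can be done
None
```

The rolling pin is in its stand with both clips over its ends. I let go of it, withdrew the gripper and handed the job in at about 17 s.

- **Pressing by feel:** at the end of each small step the wrist force read at most about +3 N while the clips spread. It then turned to a downward pull of about 6 N after the snap. In the saddles it rose steeply, and I stopped at about 7 N. These readings were taken only at the end of each step, so I may have missed brief peaks in between.
- **Seat height:** the pin's centre rests at about 95.5 mm, which agrees with the bracket plate measured at about 70 mm plus the 25 mm given. The bracket therefore stood about 5 mm above its lowest setting.
- **After release:** the pin is level within about 0.2 mm over the stretch measured and sits within 0.5 mm of the stand's centre line. The wrist view shows both lips over its ends. The gripper is about 15 cm above it, with no contact force beyond noise.
- **Not checked:** I did not measure the other objects again at the end. No move went near them, and I felt no unexpected contact.
- **Disagreement:** a rectangle fitted to the whole pin after release came out 188 x 36 mm. I put that down to the image outline including parts of the clips, because the width measured along the pin was right, about 30 mm.

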